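# Find the concealed catch of the battery box

### The arm

A 7-joint arm with a two-finger parallel gripper is mounted at the origin on a cart in front of the work surface, level with it; the furniture and walls round the work are solid. World frame = base frame: x ahead of the robot, y to its left, z up, the work surface at z = 0. Lengths are in mm, angles in degrees, forces in N, time in s.
With the tool pointing down it reaches from about 425 to 875 mm from the base axis. Payload 9.9 kg.
Tool frame: the origin (TCP) lies at the very end of the fingers, on their centre line; the grasp point (between the pads) lies 19 mm behind it; z points along the fingers, y is the line along which they close (so a half turn about z gives the same grasp; the last joint's range is limited). The gripper opens to 85 mm and grips with 20 to 120 N. Pads are 22 mm wide; open, the fingers measure 114 mm over their backs; the gripper's body (76 mm by 85 mm) begins 54 mm behind the grasp point. The pads swing forward as they close: fully open they stand 13 mm farther back than shut.
Start: joints at [-78.598, 32.985, 1.427, 82.34, -0.859, 64.687, -3.237], TCP at [188.348, 648.193, 231.289] pointing down, gripper open.
Joint ranges: [-157.87, 157.87], [-19.46, 123.44], [-87.15, 90], [11.01, 140.99], [-62.26, 242.26], [9.8, 113.94], [-161.44, 161.44]. Speed limits (degrees/s): [127.2, 127.2, 172.46, 172.46, 180, 180, 180].

### API

Orientations are given as [roll, pitch, yaw] about the fixed x, y, z axes, in that order (R = Rz(yaw) Ry(pitch) Rx(roll)).
In Python, from bench import status, imaging, r gives the robot as it stands.
- The arm moves only by the shell command python3 -m creep 'ROWS' [FORCE]. ROWS is JSON, a list of rows, each an object of numbers: "claw": the gripper's target within -1 to 1 (fully open at 1, half-way at 0, shut at -1); "dx", "dy", "dz": the shift along the world's x, y, z in mm; "spin": the turn about the world's z in degrees. In form: [{"claw": .., "dx": .., "dy": .., "dz": .., "spin": ..}, ...]. A call has 1 to 12 rows; each row shifts and turns the commanded pose from where the row before left it; what a row does not reach is not made up. A row lasts 1/8 s, in which the tool goes at most 62.5 mm and 10.7 degrees, less where a joint would pass 70% of its speed; a pose out of reach is approached as far as the arm can. A call is refused whole if a number of a shift passes 62.5 or a number of a turn 10.7, either way. A call with a gripper value outside its range is refused whole. The fingers move at their own pace and stop on an object; FORCE is the grip in N (left out, the last holds). Time passes only in rows, so rows that do not move let the fingers close. It gives the time, the measured TCP pose, the force, the opening and the grip force at its end, in the units of the state.
- status.read_state(): the state, without advancing time (a new reading comes with each control period).
- imaging.get_image(name): name is "side" or "top" or "wrist"; returns a dict with "frame" (480x640x3 uint8, red, green, blue), "fx", "fy", "cx", "cy" (pixels), "camera_from_world" (4x4, takes a point from world to camera coordinates). Camera axes: x right, y down, z forward; pixel columns grow to the right and rows downward; lengths in mm; the calibration is good to about 2 mm. A picture is of the moment at which its call begins. There is no depth.
- r.close_job(): hands the job in; it is judged then, once.
The state is a dict: "t": time; "joint_positions": joint angles; "qvel": joint speeds; "tau": joint torques, N m; "eef_pos": TCP position; "orientation": TCP orientation; "contact_force": force on the tool from outside, world axes, zero at the start; "torque": the same for the moment, N m; "opening": opening from 0.0 (shut) to 1.0 (fully open); "finger_force": force on a finger pad.
Only numpy, scipy, OpenCV 4.12 (cv2) and the standard library are available. Lean on these libraries where they do the work, as an engineer would, in place of code of your own. Each camera call takes 0.05 s, during which the arm holds its last target. There are 200 camera calls.

### The job

Open the battery box: one of the four identical flush squares on its front strip is a concealed catch, so feel across them with a fingertip, gently, until one gives, and press that one fully in so that the blue cover springs open by itself. Do not push the cover itself. Then take the hand away, letting the catch come back up, and leave the tape, cutters, nut driver and jar beside the box where they lie.

Things in the scene. Friction and masses are not known exactly. Their poses are not given: they have to be found in the camera images.
- battery_box: grey battery box, fixed; 170 (x) by 250 (y) by 55 mm high, rigid; origin: centre of underside; x to its rear, away from the robot, y along the strip to the left. Along the front (-x) of its flat top: four identical grey squares 46 mm wide, 58 mm apart, each in a 49 mm square opening, faces 1.5 mm below the top. One, which differs each time, is the catch; the other three are rigid blanks
- catch (a joint): how far the concealed catch (one of the four squares) is pressed straight down, m: 0 at rest, level with the blanks; 0.006 at its stop. Sprung: gives from 1.2 N, 3.9 N at 4.5 mm, where the cover is freed, 4.8 N at the stop; returns when let go. A fingertip must go wholly inside the 49 mm opening to press it
- cover (a joint): how far the blue cover has slid open towards the box's rear (its +x), m: 0 shut and latched (up to 0.001 of play), 0.045 fully open. It is sprung and opens by itself when the catch is pressed, and stays open
- cover_edge (a point): middle of the front edge of the blue sliding cover, a plate 52 (x) by 210 (y) by 4 mm lying on the box's top behind the squares, top 59.5 mm above the table (ribs to 61 mm); shut, this edge is 33 mm behind the squares' centre line. Black rails 60.5 mm high at its two ends
- square_0 (a point): centre of the upper face of square 0 (farthest left, +y) on the box's front strip, 53.5 mm above the table; axes as the box's
- square_1 (a point): centre of the upper face of square 1 on the box's front strip, 53.5 mm above the table; axes as the box's
- square_2 (a point): centre of the upper face of square 2 on the box's front strip, 53.5 mm above the table; axes as the box's
- square_3 (a point): centre of the upper face of square 3 (farthest right, -y) on the box's front strip, 53.5 mm above the table; axes as the box's
- tape_green: roll of green tape lying loose left of the box, 64 mm across, 19 mm high, origin at the centre of its underside
- side_cutters: red-handled side cutters lying loose right of the box, 60 by 119 by 21 mm, origin at the centre of the underside
- nut_driver: blue-handled nut driver lying loose right of the side cutters, 23 by 174 by 24 mm, origin at the centre of the underside
- parts_jar: jar with a blue lid standing loose to the left of the tape, 53 mm across, 72 mm high, origin at the centre of its underside

How it is judged (in metres and radians):
On the way:
1. the concealed catch is pressed in by more than 3 mm (value of joint catch above 0.003 m).
At the end, for the whole second after the job is handed in: the blue cover stands open by more than 40 of its 45 mm, at rest, and the catch is back up to within 1 mm (value of joint cover above 0.04 m and value of joint catch below 0.001 m and velocity of joint cover below 0.01 m/s); the robot touches nothing.
It fails at once if the tape, side cutters, nut driver or jar is lifted or shifted by more than 3 cm (distance of any of tape_green, side_cutters, nut_driver, parts_jar from where it was at the start of the episode above 0.03 m).
It fails at once if the hand presses on anything with more than 60 N (contact force between any of the arm, the fingers and anything else above 60 N).
It fails at once if the blue cover is pushed with the arm (more than 5 N) instead of springing open by itself (contact force between the arm and cover above 5 N).
It also fails if it takes over 45 s, if anything falls off the work surface, if the arm or the gripper's body presses on something with over 40 N, if the wrist force passes 120 N, or if a joint passes its speed limit or range.

## Working session

There is one attempt and no reset: what is moved stays moved. The work goes in short steps, Python scripts to look and compute and a shell command to move; the robot and the scene stay as the last step left them, time stands still between calls to the robot, and variables do not carry over. Pictures are saved under pics/ and viewed, at most 10 in all, crops included, and the job is handed in when it is done.

```bash
mkdir -p pics
python3 - <<'E'
from bench import status, imaging, r
import cv2, numpy as np
print(status.read_state())
for n in ("top","side"):
    d=imaging.get_image(n); cv2.imwrite(f"pics/{n}0.png",d["frame"][:,:,::-1]); np.save(f"pics/{n}0.npy",d,allow_pickle=True)
    print(n,d["fx"],d["cx"],d["cy"],np.round(d["camera_from_world"],3).tolist())
E
```

```text
{'t': 0.0, 'joint_positions': array([-78.59666451,  33.03324022,   1.42362077,  82.38668522,
        -0.8605186 ,  64.68482078,  -3.23695409]), 'qvel': array([-0.06981674,  0.04349141, -0.08323885,  0.02360071,  0.10758738,
        0.10675512,  0.05794544]), 'tau': array([ 7.55937367e-05, -7.65767884e+01,  2.25005731e+00, -2.85954255e+01,
        1.51859899e-02,  1.30267348e-02,  2.15432169e-05]), 'eef_pos': array([188.23769899, 647.75668493, 230.43434713]), 'orientation': array([-1.79905912e+02,  4.04380087e-03,  1.63796887e+02]), 'contact_force': array([-0.53430276,  0.11805037,  0.03464926]), 'torque': array([0.00632258, 0.00131656, 0.03673715]), 'finger_force': 0.0, 'opening': 1.0021201494731327}
top 618.6053466157766 305.65418806888636 233.40063680656698 [[0.026, -0.999, -0.023, 62.325], [-0.995, -0.023, -0.1, 565.914], [0.099, 0.026, -0.995, 1134.6], [0.0, 0.0, 0.0, 1.0]]
side 487.804334876793 320.3501263194642 234.40362404402072 [[0.884, -0.467, -0.026, -459.573], [-0.261, -0.447, -0.856, 241.648], [0.388, 0.763, -0.517, 793.012], [0.0, 0.0, 0.0, 1.0]]
```

View pics/top0.png

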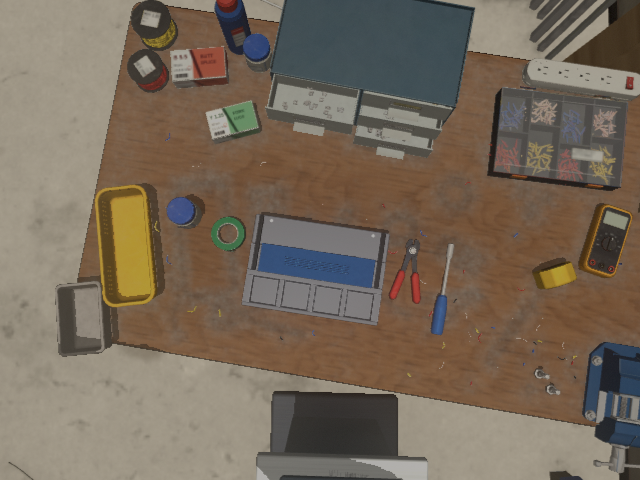

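View pics/side0.png

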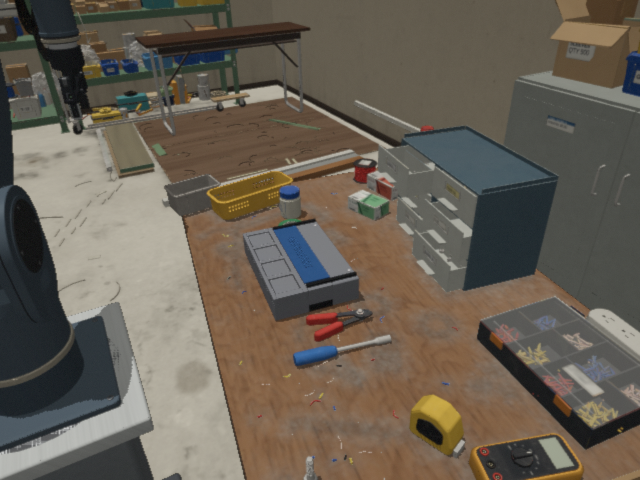

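The top view shows the box with squares near (264,291), (295,295), (328,299), (361,303) and the blue cover around (315,266). The tape is at (228,233), jar (182,212), cutters (410,270) and driver (444,290). The side view agrees: squares on the robot side, with the arm off to the left.

```bash
cat > h.py <<'E'
import numpy as np, cv2
def ray(d,uv,z):
    T=d["camera_from_world"];R=T[:3,:3];c=-R.T@T[:3,3]
    v=R.T@np.array([(uv[0]-d["cx"])/d["fx"],(uv[1]-d["cy"])/d["fy"],1])
    return c+v*(z-c[2])/v[2]
def proj(d,p):
    T=d["camera_from_world"];q=T[:3,:3]@np.array(p)+T[:3,3]
    return d["fx"]*q[0]/q[2]+d["cx"],d["fy"]*q[1]/q[2]+d["cy"]
E
python3 - <<'E'
from h import *
for n,box in (("top",(250,235,385,295)),("side",(265,215,345,290))):
    d=np.load(f"pics/{n}0.npy",allow_pickle=True).item()
    f=d["frame"]; hsv=cv2.cvtColor(f,cv2.COLOR_RGB2HSV)
    m=cv2.inRange(hsv,(100,110,40),(125,255,255)); k=np.zeros_like(m); x0,y0,x1,y1=box; k[y0:y1,x0:x1]=m[y0:y1,x0:x1]
    c=max(cv2.findContours(k,0,2)[0],key=cv2.contourArea)[:,0]
    P=np.array([ray(d,p,59.5)[:2] for p in c],np.float32)
    print(n,"cover",cv2.minAreaRect(P))
    # squares: bright regions bounded by dark lines
    g=cv2.cvtColor(f,cv2.COLOR_RGB2GRAY)
    a=cv2.adaptiveThreshold(g,255,cv2.ADAPTIVE_THRESH_MEAN_C,cv2.THRESH_BINARY,11,3)
    nn,l,st,ce=cv2.connectedComponentsWithStats(a,connectivity=4)
    for i in range(1,nn):
        if 300<st[i,4]<1300 and (235<ce[i][0]<390 and 270<ce[i][1]<325 if n=="top" else 235<ce[i][0]<300 and 220<ce[i][1]<315):
            ys,xs=np.where(l==i); Q=np.array([ray(d,p,53.5)[:2] for p in zip(xs,ys)],np.float32)
            print(st[i,4],ce[i],cv2.minAreaRect(Q))
d=np.load("pics/top0.npy",allow_pickle=True).item()
cv2.imwrite("pics/c.png",cv2.resize(d["frame"][200:335,150:460,::-1],None,fx=2.5,fy=2.5,interpolation=2))
E
```

```text
top cover ((503.9577941894531, 55.052330017089844), (207.7703399658203, 50.516475677490234), 82.83804321289062)
592 [264.02364865 290.19087838] ((455.735107421875, 149.0675811767578), (44.18260955810547, 44.37760925292969), 82.83065795898438)
595 [295.37142857 295.02184874] ((448.445556640625, 91.47905731201172), (44.34733963012695, 44.28953170776367), 82.74484252929688)
599 [326.75626043 299.92654424] ((441.03851318359375, 34.11063766479492), (44.19746780395508, 44.494991302490234), 82.74488830566406)
601 [358.30615641 304.75873544] ((433.8482666015625, -23.376977920532227), (44.13559341430664, 44.262691497802734), 82.83097839355469)
side cover ((501.5338134765625, 56.55412673950195), (217.14166259765625, 51.35243606567383), 82.44212341308594)
```

View pics/c.png

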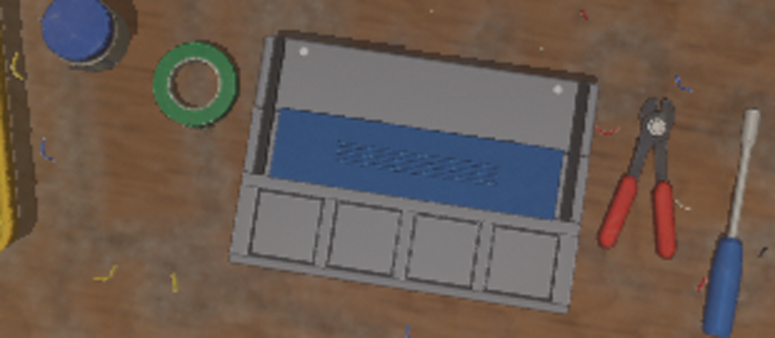

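Box yaw is about -7.2°. The squares, 58 mm apart, are at (456,149), (448.5,91.5), (441,34) and (434,-23.4), and the cover offset agrees. I'll move above square 0 with the fingers shut.

```bash
python3 -m creep '[{"claw":-1,"dx":25,"dy":-48,"dz":-8,"spin":0},{"claw":-1,"dx":27,"dy":-50,"dz":-8,"spin":1},{"claw":-1,"dx":27,"dy":-50,"dz":-8,"spin":1},{"claw":-1,"dx":27,"dy":-50,"dz":-8,"spin":1},{"claw":-1,"dx":27,"dy":-50,"dz":-8,"spin":1},{"claw":-1,"dx":27,"dy":-50,"dz":-8,"spin":1},{"claw":-1,"dx":27,"dy":-50,"dz":-8,"spin":1},{"claw":-1,"dx":27,"dy":-50,"dz":-8,"spin":1},{"claw":-1,"dx":27,"dy":-50,"dz":-8,"spin":1},{"claw":-1,"dx":27,"dy":-50,"dz":-8,"spin":1},{"claw":-1,"dx":0,"dy":0,"dz":0,"spin":0},{"claw":-1,"dx":0,"dy":0,"dz":0,"spin":0}]' 20
python3 - <<'E'
from bench import imaging
import cv2
d=imaging.get_image("wrist"); cv2.imwrite("pics/w1.png",d["frame"][:,:,::-1])
from h import *
for p in [(456,149),(448.5,91.5)]: print(np.round(proj(d,(*p,53.5)),1))
E
```

```text
t: 1.6
eef_pos: [456.1, 150.4, 151.1]
orientation: [180.0, -0.0, 172.8]
contact_force: [-0.1, 1.0, -0.3]
opening: -0.003
finger_force: 0.0
[311.8 241.7]
[233.6 241.5]
```

View pics/w1.png

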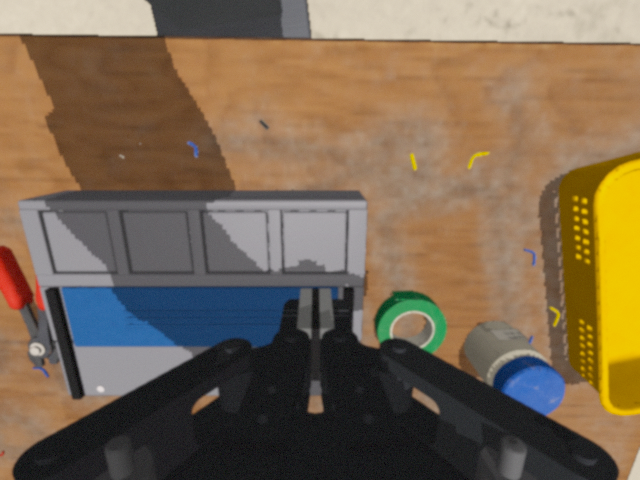

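The wrist view shows square 0 at (314,242) and square 1 at (238,242), within about 2–4 px of my prediction, so the fix is good. Now going down over square 0.

```bash
python3 -m creep '[{"claw":-1,"dx":0,"dy":0,"dz":-45,"spin":0},{"claw":-1,"dx":0,"dy":-1,"dz":-35,"spin":0},{"claw":-1,"dx":0,"dy":0,"dz":-12,"spin":0},{"claw":-1,"dx":0,"dy":0,"dz":-2,"spin":0},{"claw":-1,"dx":0,"dy":0,"dz":0,"spin":0}]'; for i in 1 2; do python3 -m creep '[{"claw":-1,"dx":0,"dy":0,"dz":-1.5,"spin":0},{"claw":-1,"dx":0,"dy":0,"dz":0,"spin":0}]' | grep -E "pos|contact"; done
```

```text
t: 2.28
eef_pos: [456.8, 149.8, 58.2]
orientation: [180.0, 0.1, 172.8]
contact_force: [0.3, -0.3, -0.2]
opening: 0.001
finger_force: 0.0
eef_pos: [456.6, 149.3, 56.3]
contact_force: [-0.1, 0.0, -0.0]
eef_pos: [456.4, 149.1, 54.3]
contact_force: [-0.1, -0.2, -0.5]
```

```bash
for i in 1 2; do python3 -m creep '[{"claw":-1,"dx":0,"dy":0,"dz":-1,"spin":0},{"claw":-1,"dx":0,"dy":0,"dz":0,"spin":0}]' | grep -E "pos|contact"; done
```

```text
eef_pos: [456.4, 149.2, 53.6]
contact_force: [-2.3, -1.9, 6.8]
eef_pos: [456.4, 149.2, 53.5]
contact_force: [-5.0, -1.0, 23.3]
```

Square 0 is rigid: 23 N with no give at 53.5. Next is square 1.

```bash
python3 -m creep '[{"claw":-1,"dx":0,"dy":0,"dz":14,"spin":0},{"claw":-1,"dx":-4,"dy":-28,"dz":0,"spin":0},{"claw":-1,"dx":-4,"dy":-29,"dz":0,"spin":0},{"claw":-1,"dx":0,"dy":0,"dz":0,"spin":0},{"claw":-1,"dx":0,"dy":0,"dz":-9,"spin":0},{"claw":-1,"dx":0,"dy":0,"dz":-2,"spin":0},{"claw":-1,"dx":0,"dy":0,"dz":0,"spin":0}]' | grep -E "pos|contact"; for i in 1 2 3; do python3 -m creep '[{"claw":-1,"dx":0,"dy":0,"dz":-1,"spin":0},{"claw":-1,"dx":0,"dy":0,"dz":0,"spin":0}]' | grep -E "pos|contact"; done
```

```text
eef_pos: [448.2, 92.8, 54.9]
contact_force: [-0.2, 1.1, -0.1]
eef_pos: [448.4, 92.4, 54.3]
contact_force: [-0.4, -0.9, 0.4]
eef_pos: [448.4, 92.3, 53.6]
contact_force: [-1.5, -0.4, 5.7]
eef_pos: [448.5, 92.3, 53.5]
contact_force: [-4.5, -0.1, 24.7]
```

Square 1 is also rigid. Next is square 2.

```bash
python3 -m creep '[{"claw":-1,"dx":0,"dy":0,"dz":14,"spin":0},{"claw":-1,"dx":-3,"dy":-28,"dz":0,"spin":0},{"claw":-1,"dx":-4,"dy":-30,"dz":0,"spin":0},{"claw":-1,"dx":0,"dy":0,"dz":0,"spin":0},{"claw":-1,"dx":0,"dy":0,"dz":-9,"spin":0},{"claw":-1,"dx":0,"dy":0,"dz":-2,"spin":0},{"claw":-1,"dx":0,"dy":0,"dz":0,"spin":0}]' | grep -E "pos|contact"; for i in 1 2 3; do python3 -m creep '[{"claw":-1,"dx":0,"dy":0,"dz":-1,"spin":0},{"claw":-1,"dx":0,"dy":0,"dz":0,"spin":0}]' | grep -E "pos|contact"; done
```

```text
eef_pos: [441.2, 34.9, 54.9]
contact_force: [-0.1, -0.7, 0.2]
eef_pos: [441.4, 34.4, 54.3]
contact_force: [0.3, -0.2, 0.4]
eef_pos: [441.4, 34.3, 53.4]
contact_force: [-0.1, 0.6, 0.4]
eef_pos: [441.5, 34.3, 52.3]
contact_force: [0.5, 0.4, 2.9]
```

Square 2 gives: 52.3 mm at only 2.9 N. I'll press it fully in, then lift away.

```bash
for i in 1 2 3; do python3 -m creep '[{"claw":-1,"dx":0,"dy":0,"dz":-1.7,"spin":0},{"claw":-1,"dx":0,"dy":0,"dz":0,"spin":0}]' | grep -E "pos|contact"; done
python3 - <<'E'
from bench import imaging
from h import *
for n in ["top"]:
    d=imaging.get_image(n); cv2.imwrite("pics/t2.png",cv2.resize(d["frame"][200:335,150:460,::-1],None,fx=2.5,fy=2.5))
E
```

```text
eef_pos: [441.4, 34.2, 50.5]
contact_force: [0.1, 1.3, 2.3]
eef_pos: [441.4, 34.2, 48.8]
contact_force: [0.2, 1.5, 4.5]
eef_pos: [441.5, 34.2, 47.5]
contact_force: [-1.4, 1.3, 11.6]
```

View pics/t2.png

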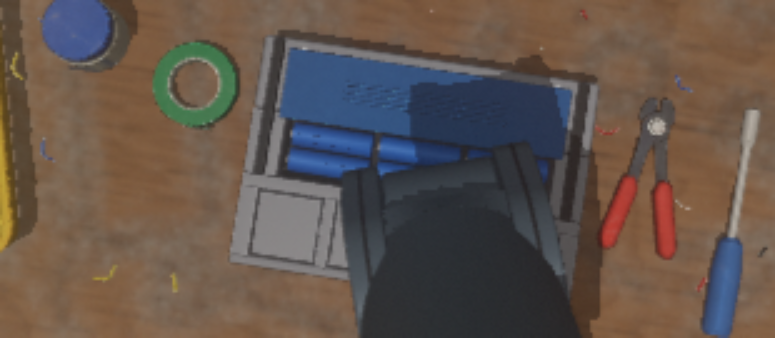

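The catch is at its stop (47.5 mm) and the cover has sprung back, showing the batteries. Its front edge went from about y=180 to y=118 in the crop. Lifting straight up, then checking.

```bash
python3 -m creep '[{"claw":-1,"dx":0,"dy":0,"dz":10,"spin":0},{"claw":-1,"dx":0,"dy":0,"dz":40,"spin":0},{"claw":-1,"dx":0,"dy":0,"dz":50,"spin":0},{"claw":-1,"dx":0,"dy":50,"dz":20,"spin":0},{"claw":-1,"dx":0,"dy":60,"dz":0,"spin":0},{"claw":-1,"dx":0,"dy":60,"dz":0,"spin":0},{"claw":-1,"dx":0,"dy":60,"dz":0,"spin":0},{"claw":-1,"dx":0,"dy":40,"dz":0,"spin":0},{"claw":-1,"dx":0,"dy":0,"dz":0,"spin":0},{"claw":-1,"dx":0,"dy":0,"dz":0,"spin":0},{"claw":-1,"dx":0,"dy":0,"dz":0,"spin":0}]'
python3 - <<'E'
from bench import imaging
from h import *
d=imaging.get_image("top"); f=d["frame"]; cv2.imwrite("pics/t3.png",cv2.resize(f[200:335,150:460,::-1],None,fx=2.5,fy=2.5))
m=cv2.inRange(cv2.cvtColor(f,cv2.COLOR_RGB2HSV),(100,110,40),(125,255,255))
# slide of the cover: its rear edge, by the blue run at the box's mid column, before and now
o=np.load("pics/top0.npy",allow_pickle=True).item()
mo=cv2.inRange(cv2.cvtColor(o["frame"],cv2.COLOR_RGB2HSV),(100,110,40),(125,255,255))
for u in (275,300,350):
    a=[np.where(k[205:290,u])[0].min()+205 for k in (mo,m)]; print(u,a,np.linalg.norm(ray(d,(u,a[0]),59.5)-ray(d,(u,a[1]),59.5)))
E
```

```text
t: 8.7
eef_pos: [441.6, 302.5, 167.2]
orientation: [-179.9, -0.0, 172.7]
contact_force: [-0.0, -0.4, -0.2]
opening: 0.003
finger_force: 0.0
275 [np.int64(245), np.int64(221)] 44.24003526770612
300 [np.int64(249), np.int64(225)] 44.13957082053972
350 [np.int64(257), np.int64(232)] 45.780371631103016
```

View pics/t3.png

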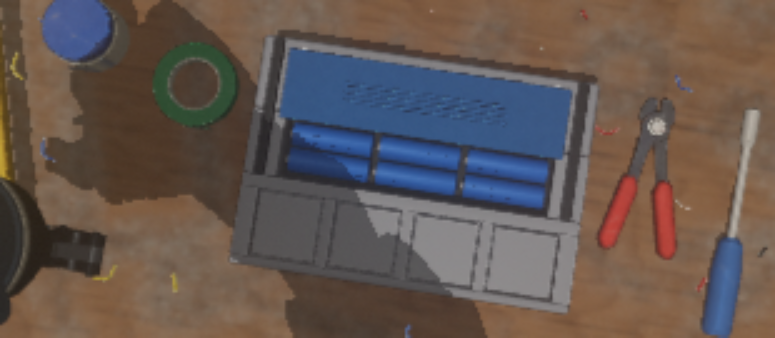

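The cover is open by about 44–45 mm and square 2 is back level with the others. The tape, jar, cutters and driver haven't moved, and the arm is clear of everything.

```bash
python3 -c "
from bench import r
print(r.close_job())"
```

```text
the job is handed in; nothing more can be done
None
```

The battery box is open and the job is handed in at about 9 s, verdict not shown: square 2 was the catch and I pressed it to its stop, the cover sprung open about 44–45 mm, and the catch looks back up, with the arm clear and the loose items where they lay.

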